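# Gauge the nip of a block press with a feeler blade

## Task

Check the gap of the little block press: pick up the hand gauge with the long thin blade by its wooden handle, lay the blade flat on the bed in front of the mouth and slide it straight in under the sprung pressure plate until it drags snugly between plate and bed, without ramming it. Finish while holding it there: handle still gripped, blade kept at that depth, lightly nipped. Touch the pressure plate with nothing but the blade, and leave everything else on the bench where it is.

Things in the scene. Friction and masses are not known exactly. Their poses are not given: they have to be found in the camera images.
- gauge: The long-bladed hand gauge, 60 to 130 g, lying on the table. Wooden handle 56 long x 22 wide x 42 mm tall, brass band at its front, from which a flat steel blade sticks out: 115 long x 20 wide x 3 mm thick, its underside flush with the handle's. Origin: centre of the handle's underside; x along the blade to its tip (143 mm away), y across the 22 mm width to pinch, z up.
- gauge_tip (a point): Middle of the end of the long blade, half way up its 3 mm thickness (gauge frame x = 143 mm, z = 1.5 mm).
- press: Small iron block press, fixed, footprint 205 x 126 mm. Its mouth faces its own -x; the blade goes in along +x. Origin: on the table, on the centre line, 60 mm behind the mouth. Base slab 14 mm thick, x = -95 to +110 mm; two cheeks and a bridge with springs, 85 mm tall, at the back (x = +41 to +103 mm).
- bed: Lower plate of the press: flat level steel, 90 mm wide, axes as the press. Its front lip reaches 25 mm out before the mouth, its back end is 73 mm behind it. A stiff screw sets its top 31 to 33.5 mm above the table; it does not give. Origin: on its top, on the centre line, straight below the plate's front edge (the mouth); +x into the gap.
- plate: Upper (pressure) plate of the press: aluminium, 80 mm wide, 6 mm thick, an 8 mm rib on top, hinged at the back and sprung down onto a stop. It slopes: the gap to the bed is 9 to 12 mm at the mouth and closes by 0.12 mm per mm inwards. Origin: on the hinge axis, 145 mm behind the mouth and about 25 mm above the table; axes as the press.
- plate_edge (a point): Middle of the plate's front lower edge, over the mouth. A blade flat on the bed first touches the plate with its tip 50 to 73 mm inside of here, depending on the bed's height. The plate then lifts, pressing with 1 to 2 N at first and 0.5 to 0.9 N more per further mm; the push that slides the blade on is 1.1 to 1.6 times that pressure. Snug: a steady push of 6 to 15 N.
- scraper: Second hand gauge, same wooden handle (56 x 22 x 42 mm) but only a 45 mm blade; lies flat on the table. Leave it alone. Origin: centre of the handle's underside, x towards the blade.
- block_a: Loose wooden stamp block 50 x 40 x 30 mm, bystander. Origin: centre of underside.
- block_b: Loose wooden stamp block 35 x 35 x 50 mm tall, bystander. Origin: centre of underside.
- disc: Loose clear acrylic disc, 70 mm across, 22 mm thick, bystander. Origin: centre of underside.
- stone: Loose dark slate slab 120 x 75 x 28 mm, bystander. Origin: centre of underside.
- tin: Loose open metal tin, 72 mm across, 50 mm high, bystander. Origin: centre of underside.
- brush: Loose flat brush lying beyond the gauges, about 200 mm long, its length across the robot, bystander. Origin: its middle.
Things that resemble listed ones, but are neither listed nor needed, are in the scene too. What is shaped like the gauge but pink or purple is not meant.

How it is judged:
By the outcome, as a careful person would: the job done as asked, in the order asked, and still so for the second after the job is handed in, while the arm keeps its last pose, push and grip.
It also fails if it takes over 38 s, if anything falls off the work surface, if the arm or the gripper's body presses on something with over 40 N, if the wrist force passes 120 N, or if a joint passes its speed limit or range.

## Robot

A 6-joint arm with a two-finger parallel gripper is mounted at the origin on the work surface. World frame = base frame: x ahead of the robot, y to its left, z up, the work surface at z = 0. Lengths are in m, angles in degrees, forces in N, time in s.
With the tool pointing down it reaches from about 0.375 to 0.9 m from the base axis. Payload 3.1 kg.
Tool frame: the origin (TCP) lies midway between the tips of the shut fingers; the grasp point (between the pads) lies 19 mm behind it (bot.hold_point_z is the distance from the TCP to the grasp point, in m); z points along the fingers, y is the line along which they close (so a half turn about z gives the same grasp; the last joint's range is limited). The gripper opens to 87 mm and grips with 3 to 60 N. Pads are 19 mm wide; open, the fingers measure 117 mm over their backs; the gripper's body (75 mm by 190 mm) begins 51 mm behind the grasp point.
Start: joints at [54.001, 30.224, 82.088, -0, 67.689, -10.227], TCP at [0.272, 0.563, 0.19] pointing down, gripper open.
Joint ranges: [-176.69, 176.69], [-43.24, 126.21], [12.49, 139.97], [-82, 262], [0, 151.66], [-163.58, 163.58]. Speed limits (degrees/s): [159.86, 159.86, 180, 180, 180, 180].

## Interface

Orientations are given as a 3x3 rotation matrix whose columns are the frame's x, y, z axes.
In Python, from rig import read_state, optics, order, bot gives the robot as it stands.
- The arm moves only by the tool drive_tool, never from a script. Its argument "steps" is a list of rows, each a list of 7 numbers: the finger opening in mm, from 0 to 87, then the shift along the tool's x, y, z normalised to -1 to 1, where 1 is 0.12 m, then the turn, a rotation vector about the tool's x, y, z normalised to -1 to 1, where 1 is 1.5 rad. In form: [[jaw, tx, ty, tz, ax, ay, az], ...]. A call has 1 to 8 rows; each row is the pose to reach, as a shift and turn from the pose commanded when the call began, along the tool's axes at that moment; what a row does not reach only later rows make up. A row lasts 1/10 s, in which the tool goes at most 50 mm and 8.59 degrees, less where a joint would pass 70% of its speed; a pose out of reach is approached as far as the arm can. A call with a number of a shift or a turn outside -1 to 1 is refused whole. A call with a gripper value outside its range is refused whole. The fingers move at their own pace and stop on an object; the grip force is fixed at half the most. Time passes only in rows, so rows that repeat a pose let the fingers close. It gives the time, the measured TCP pose, the force, the opening and the grip force at its end, in the units of the state.
- read_state(): the state, without advancing time (a new reading comes with each control period).
- optics.capture(name): name is "side" or "top"; returns a dict with "color" (400x640x3 uint8, blue, green, red), "range_z" (400x640 float32, m along the optical axis (not along the pixel's ray), 0 where there is no reading), "fx", "fy", "cx", "cy" (pixels), "rvec" (rotation vector, rad) and "tvec" (3), from world to camera coordinates, as OpenCV has them. Camera axes: x right, y down, z forward; pixel columns grow to the right and rows downward; lengths in m; the calibration is good to about 2 mm. A picture is of the moment at which its call begins.
- order.hand_in(): hands the job in; it is judged then, once.
The state is a dict: "time_s": time; "joint_positions": joint angles; "qvel": joint speeds; "tau": joint torques, N m; "position": TCP position; "tcp_rot": TCP orientation; "force": force on the tool from outside, world axes, zero at the start; "moment": the same for the moment, N m; "opening": opening from 0.0 (shut) to 1.0 (fully open); "grasp_force": force on a finger pad.
Only numpy, scipy, OpenCV 4.12 (cv2) and the standard library are available. Lean on these libraries where they do the work, as an engineer would, in place of code of your own. Each camera call takes 0.05 s, during which the arm holds its last target. There are 200 camera calls.

## Working session

There is one attempt and no reset: what is moved stays moved. The work goes in short steps, Python scripts to look and compute and a tool call to move; the robot and the scene stay as the last step left them, time stands still between calls to the robot, and variables do not carry over. Pictures are saved under pics/ and viewed, at most 10 in all, crops included, and the job is handed in when it is done.

Besides the shell and the picture viewer there is one more tool, called as name(argument=value, ...) on one line, values as JSON. drive_tool: Moves the arm, as the interface text tells. Scaled input: -1 to 1 covers 0.12 m each way for a shift and 1.5 rad each way for a turn. Its arguments: {"type":"object","properties":{"steps":{"type":"array"}},"required":["steps"]}

```bash
mkdir -p pics; cat > h.py <<'E'
import numpy as np, cv2
from rig import read_state, optics, order, bot
def cap(n,save=None):
    c=optics.capture(n)
    if save: cv2.imwrite('pics/'+save,c['color'])
    return c
def cloud(c):
    z=c['range_z'];v,u=np.indices(z.shape)
    P=np.dstack([(u-c['cx'])/c['fx']*z,(v-c['cy'])/c['fy']*z,z])
    R=cv2.Rodrigues(np.array(c['rvec'],float))[0]
    W=(P-np.array(c['tvec']).reshape(3))@R
    W[z==0]=np.nan
    return W
E
python3 - <<'E'
from h import *
import pickle
for n in('top','side'):
    c=cap(n,n+'0.png');pickle.dump(c,open(n+'0.pkl','wb'))
print(read_state(),bot.hold_point_z)
E
```

```text
{'time_s': 0.1, 'joint_positions': array([ 5.40024517e+01,  3.02742504e+01,  8.21484241e+01,  1.18135774e-04,
        6.76891741e+01, -1.02252905e+01]), 'qvel': array([ 0.0234028 , -0.14906423, -0.15736778, -0.03320785, -0.07668425,
        0.11852117]), 'tau': array([ 1.08065508e-04, -4.40985703e+01, -1.77149481e+01,  6.34483108e-02,
        5.34020376e-02, -3.56451108e-05]), 'position': array([0.27127359, 0.56226636, 0.18936644]), 'tcp_rot': array([[-9.00528861e-01,  4.34794723e-01, -1.14890588e-03],
       [ 4.34796101e-01,  9.00527545e-01, -1.57823015e-03],
       [ 3.48415248e-04, -1.92078160e-03, -9.99998095e-01]]), 'force': array([-0.34037201,  0.14174442,  0.0017068 ]), 'moment': array([ 0.05213137, -0.02059653,  0.03859841]), 'grasp_force': 0.0, 'opening': 1.0008283265722417} 0.0187
```

View pics/top0.png

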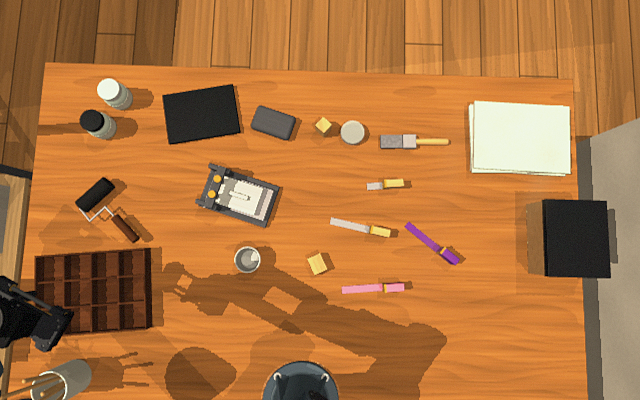

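View pics/side0.png

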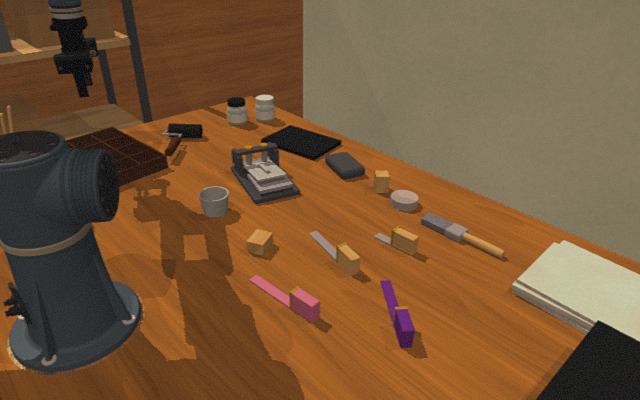

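```bash
python3 - <<'E'
from h import *
import pickle
c=pickle.load(open('top0.pkl','rb'));im=c['color']
a=cv2.resize(im[210:245,320:400],None,fx=9,fy=9,interpolation=cv2.INTER_CUBIC)
b=cv2.resize(im[155:235,190:290],None,fx=7,fy=7,interpolation=cv2.INTER_CUBIC)[:, :700]
a=cv2.copyMakeBorder(a,0,0,0,0,cv2.BORDER_CONSTANT)
cv2.imwrite('pics/ga.png',a);cv2.imwrite('pics/pr.png',b)
W=cloud(c)
print(c['fx'],c['fy'],c['cx'],c['cy'],c['rvec'],c['tvec'])
np.set_printoptions(precision=4,suppress=True,linewidth=160)
print('table z',[W[v,u] for v,u in((300,450),(200,320),(250,200),(160,300))])
def rect(m,n):
    p=W[m][:,:2].astype(np.float32);r=cv2.minAreaRect(p*1000);print(n,m.sum(),r,'zmed',np.median(W[m][:,2]))
v,u=np.indices(W.shape[:2]);box=lambda a,b,c,d:(u>=a)&(u<b)&(v>=c)&(v<d)
m=box(365,400,220,243)&(W[...,2]>.03);rect(m,'handle')
hsv=cv2.cvtColor(im,cv2.COLOR_BGR2HSV)
m2=box(326,371,212,236)&(hsv[...,1]<70)&(hsv[...,2]>100);rect(m2,'blade');
for n,b in(('press hi',box(190,285,155,235)),):
    rect(b&(W[...,2]>.01),'slab');rect(b&(W[...,2]>.065),'top');
z=W[...,2]
print((z[158:232:4,194:288:4]*1000).round().astype(int))
E
```

```text
401.7852145570555 401.7852145570555 324.6978284869333 200.08812769910276 [ 2.19758802 -2.13694968  0.14280547] [-0.06651054  0.54951683  1.10456613]
table z [array([ 0.2798, -0.4142,  0.0039]), array([ 0.5548, -0.0378,  0.0008]), array([ 0.4012,  0.301 , -0.0009]), array([ 0.6723,  0.0245, -0.0027])]
handle 164 ((466.4771728515625, -207.62513732910156), (56.43001174926758, 22.10977554321289), 77.70579528808594) zmed 0.04210227684353118
blade 261 ((484.1273193359375, -124.5407943725586), (113.94947052001953, 18.570337295532227), 77.33126068115234) zmed nan
slab 3106 ((557.81787109375, 197.21875), (205.06179809570312, 124.5563735961914), 73.22749328613281) zmed 0.03708901390914625
top 535 ((576.6417236328125, 258.361328125), (61.98439407348633, 117.29476928710938), 73.11658477783203) zmed 0.07854887930444576
[[                   4                   -5                   -4                   -1                    0                    0                    1
                    -5                   -1                   -2                    2                   -1                   -4      
[... 8826 characters left out ...]
               -1                   -1                    0
                     2                    2                    1]
 [                  -4                   -1                    1                   -2                    1                   -3                    2
                     3                    0                   -2                   -3                   -1                    2                    0
                     0                    0                    1                   -4                    3                    2                    2
                    -2                    3                   -4]]<stdin>:21: RuntimeWarning: invalid value encountered in cast
```

View pics/ga.png

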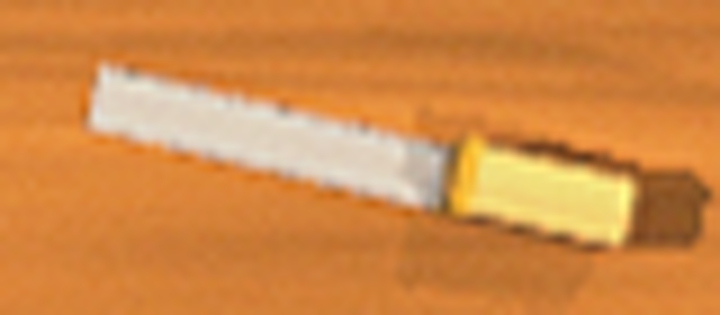

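View pics/pr.png

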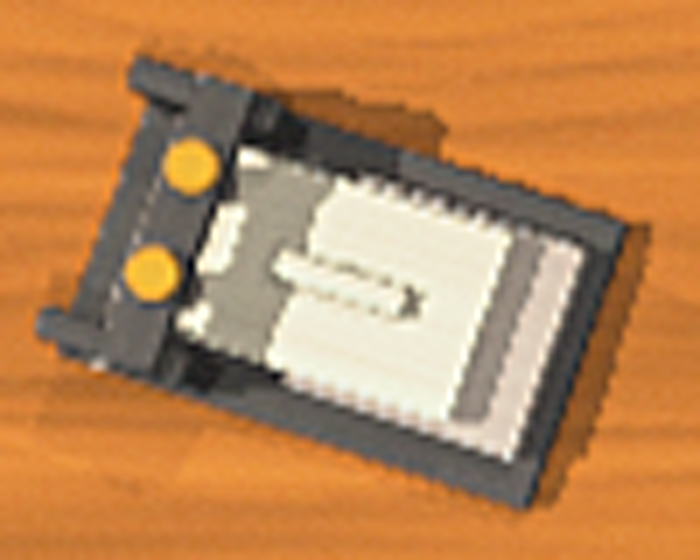

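The candidates in the top view are:
- Wood handle with long steel blade, px (331–391, 217–236).
- Wood handle with short blade, px (368–404, 184). This is the scraper.
- Pink copy at (373, 288) and purple copy at (432, 243), which are decoys.

The first one fits: its blade measures 114 mm and its handle 56×22×42 mm, and the crop confirms this. The press mouth faces right, with the bed lip near px (268, 205) and the plate's front edge near (260, 203).

I'm moving now.

```bash
cat > go.py <<'E'
# usage: go.py x y z(mm) yaw_of_tool_x(deg): remaining shift/turn in tool axes, normalised
import sys
from h import *
from scipy.spatial.transform import Rotation as Ro
x,y,z,a=map(float,sys.argv[1:5]);s=read_state();R=s['tcp_rot']
c,n=np.cos(np.radians(a)),np.sin(np.radians(a))
T=np.array([[c,n,0],[n,-c,0],[0,0,-1]])
print('shift',(R.T@(np.array([x,y,z])/1e3-s['position'])/.12).round(4),'turn',(Ro.from_matrix(R.T@T).as_rotvec()/1.5).round(4))
print(s['time_s'],s['position']*1e3,s['force'],s['opening']*87,s['grasp_force'],s['joint_positions'].round(1))
E
python3 - <<'E'
from h import *
import pickle
np.set_printoptions(precision=4,suppress=True)
c=pickle.load(open('top0.pkl','rb'));W=cloud(c)
o=np.array([.5556,.190]);d=np.array([np.cos(np.radians(73.2)),np.sin(np.radians(73.2))]);n=np.array([-d[1],d[0]])
X=(W[...,:2]-o)@d;Y=(W[...,:2]-o)@n;Z=W[...,2]
for lo in range(-100,44,6):
    m=(X>lo/1e3)&(X<=(lo+6)/1e3)&(abs(Y)<.030)&(abs(Y)>.008)&(Z>-.01);
    print(lo+3-(-60),m.sum(),(np.median(Z[m])*1e3).round(2))
m=(abs(X+.0755)<.006)&(abs(Y)<.1)&(Z>.024);print('bed Y range',Y[m].min(),Y[m].max(),'table',np.nanmedian(Z[100:300,200:400]))
E
```

```text
-37 37 1.17
-31 35 13.28
-25 48 18.59
-19 31 31.41
-13 37 31.03
-7 31 31.52
-1 33 32.35
5 46 47.1
11 32 46.01
17 35 46.85
23 33 46.42
29 33 44.86
35 31 44.1
41 34 43.32
47 34 42.29
53 31 41.55
59 34 41.12
65 34 41.42
71 25 40.51
77 40 39.79
83 32 38.71
89 28 38.29
95 35 37.57
101 30 36.91
bed Y range -0.04472993666696345 0.04458443376803171 table 0.0008970712350603002
```

drive_tool(steps=[[50,-0.4,-0.5,0,0,0,0.1],[50,-0.83,-1,0,0,0,0.2],[50,-0.83,-1,0,0,0,0.3],[50,-0.83,-1,0,0,0,0.4],[50,-0.83,-1,0,0,0,0.5]])

```text
time_s: 0.6
position: [0.3093, 0.4092, 0.19]
tcp_rot: [[-0.354, 0.935, -0.001], [0.935, 0.354, -0.001], [-0.001, -0.002, -1.0]]
force: [0.3, -0.0, 0.1]
opening: 0.637
grasp_force: 0.0
```

```bash
python3 go.py 466.5 -207.6 90 77.7
```

```text
shift [-5.2702 -0.5924  0.8385] turn [-0.0008  0.0008  0.3843]
0.6 [309.29945369 409.18089508 190.02623217] [ 0.25282052 -0.01159488  0.13688462] 55.38504985367618 0.0 [40.4 21.7 97.9 -0.  60.5 19.7]
```

drive_tool(steps=[[50,-0.41,-0.05,0,0,0,0.09],[50,-0.82,-0.1,0,0,0,0.18],[50,-1,-0.11,0,0,0,0.26]])

```text
time_s: 0.9
position: [0.3396, 0.2917, 0.1898]
tcp_rot: [[0.025, 1.0, -0.002], [1.0, -0.025, -0.002], [-0.002, -0.002, -1.0]]
force: [0.7, 0.6, 1.0]
opening: 0.578
grasp_force: 0.0
```

drive_tool(steps=[[50,-0.41,0.15,0,0,0,0.09],[50,-0.82,0.3,0,0,0,0.12],[50,-1,0.3,0,0,0,0.12]])

```text
time_s: 1.2
position: [0.3759, 0.1716, 0.1903]
tcp_rot: [[0.201, 0.98, 0.002], [0.98, -0.201, -0.001], [-0.0, 0.002, -1.0]]
force: [1.0, 0.3, 0.4]
opening: 0.575
grasp_force: 0.0
```

```bash
python3 go.py 466.5 -207.6 90 77.7
```

```text
shift [-2.9438  1.3725  0.8391] turn [0.0011 0.0002 0.0084]
1.2 [375.87610707 171.58495891 190.3058184 ] [0.95425105 0.27623484 0.43597618] 49.993185356926475 0.0 [ 9.000e+00  1.390e+01  1.109e+02 -1.000e-01  5.520e+01  2.060e+01]
```

drive_tool(steps=[[50,-0.37,0.17,0,0,0,0],[50,-0.74,0.34,0,0,0,0.01],[50,-1,0.46,0,0,0,0.01]])

```text
time_s: 1.5
position: [0.4049, 0.0431, 0.1903]
tcp_rot: [[0.214, 0.977, 0.0], [0.977, -0.214, -0.0], [-0.0, 0.001, -1.0]]
force: [0.4, 0.7, 0.0]
opening: 0.576
grasp_force: 0.0
```

drive_tool(steps=[[50,-0.37,0.17,0,0,0,0],[50,-0.74,0.34,0,0,0,0],[50,-1,0.46,0,0,0,0]])

```text
time_s: 1.8
position: [0.4336, -0.0864, 0.1903]
tcp_rot: [[0.214, 0.977, 0.001], [0.977, -0.214, -0.001], [-0.001, 0.001, -1.0]]
force: [1.0, 1.6, 0.7]
opening: 0.574
grasp_force: 0.0
```

drive_tool(steps=[[50,-0.34,0.16,0.1,0,0,0],[50,-0.68,0.32,0.3,0,0,0],[50,-0.94,0.45,0.6,0,0,0],[50,-0.94,0.45,0.6,0,0,0]])

```text
time_s: 2.2
position: [0.4609, -0.2082, 0.1134]
tcp_rot: [[0.217, 0.976, -0.005], [0.976, -0.217, 0.003], [0.002, -0.006, -1.0]]
force: [-0.7, 1.4, -0.3]
opening: 0.574
grasp_force: 0.0
```

```bash
python3 go.py 466.5 -207.6 5 77.7; python3 - <<'E'
from h import *
a=cap('side')['color'][200:300,270:430];b=cap('top')['color'][190:260,330:442]
cv2.imwrite('pics/c.png',np.hstack([cv2.resize(a,None,fx=2.5,fy=2.5),cv2.resize(b,(400,250))]))
E
```

```text
shift [0.0136 0.0495 0.9034] turn [-0.0039 -0.0012 -0.0026]
2.2 [ 460.92354167 -208.23979334  113.43779468] [-0.69471398  1.38531131 -0.287335  ] 49.914375720835544 0.0 [-3.700e+01  2.780e+01  1.031e+02 -1.000e-01  4.940e+01 -2.440e+01]
```

View pics/c.png

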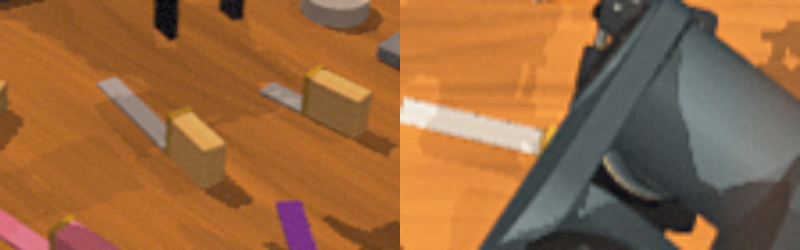

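The gauge, at crop (105–225, 75–185), lies undisturbed between the open fingers above it. I'm descending.

drive_tool(steps=[[50,0.01,0.04,0.3,0,0,0],[50,0.01,0.04,0.6,0,0,0],[50,0.01,0.04,0.75,0,0,0],[50,0.01,0.04,0.88,0,0,0],[50,0.01,0.04,0.88,0,0,0],[50,0.01,0.04,0.88,0,0,0]])

```text
time_s: 2.9
position: [0.4672, -0.2041, 0.014]
tcp_rot: [[0.211, 0.977, 0.001], [0.977, -0.211, -0.001], [-0.0, 0.001, -1.0]]
force: [-0.0, -0.3, 0.0]
opening: 0.579
grasp_force: 0.0
```

```bash
python3 go.py 466.5 -207.6 5 77.7
```

```text
shift [-0.0297  0.0006  0.0746] turn [0.0007 0.0003 0.0014]
2.9 [ 467.17330816 -204.09114838   13.95537529] [-0.01501926 -0.30901005  0.03788109] 50.39630937956801 0.0 [-36.2  38.1 106.4   0.   35.4 -24. ]
```

drive_tool(steps=[[50,-0.03,0,0.07,0,0,0],[50,-0.03,0,0.07,0,0,0],[20,-0.03,0,0.07,0,0,0],[10,-0.03,0,0.07,0,0,0],[10,-0.03,0,0.07,0,0,0],[10,-0.03,0,0.07,0,0,0],[10,-0.03,0,0.07,0,0,0]])

```text
time_s: 3.6
position: [0.4661, -0.2085, 0.0043]
tcp_rot: [[0.212, 0.977, 0.0], [0.977, -0.212, -0.0], [-0.0, 0.0, -1.0]]
force: [-0.0, 0.2, 0.5]
opening: 0.247
grasp_force: 30.0
```

```bash
python3 go.py 466.5 -207.6 5 77.7
```

```text
shift [ 0.008   0.0018 -0.0055] turn [0.0002 0.0001 0.0004]
3.6 [ 466.08646763 -208.48996932    4.33604288] [-0.0167899   0.22157395  0.51769136] 21.529895061394733 29.967428147792816 [-36.7  39.2 106.5  -0.   34.3 -24.4]
```

drive_tool(steps=[[10,0,0,-0.1,0,0,0],[10,0,0,-0.35,0,0,0],[10,0,0,-0.65,0,0,0],[10,0,0,-0.65,0,0,0]])

```text
time_s: 4.0
position: [0.4688, -0.2103, 0.0866]
tcp_rot: [[0.212, 0.977, 0.008], [0.977, -0.212, -0.006], [-0.004, 0.009, -1.0]]
force: [0.9, -0.1, -1.6]
opening: 0.247
grasp_force: 30.0
```

```bash
python3 go.py 494.6 -11.9 80 73.2
```

```text
shift [ 1.6617 -0.141   0.0477] turn [0.0058 0.0023 0.0529]
4.0 [ 468.78246429 -210.31989285   86.63623202] [ 0.86052126 -0.13404927 -1.58728173] 21.516007111678007 29.96603786945343 [-36.6  30.6 103.9   0.   44.9 -24.4]
```

drive_tool(steps=[[10,0.2,0,0,0,0,0.01],[10,0.45,-0.05,0,0,0,0.03],[10,0.7,-0.1,0,0,0,0.05],[10,0.9,-0.15,0,0,0,0.052],[10,0.95,-0.15,0,0,0,0.052],[10,0.95,-0.15,0,0,0,0.052]])

```text
time_s: 4.6
position: [0.4725, -0.0925, 0.0822]
tcp_rot: [[0.286, 0.958, -0.0], [0.958, -0.286, -0.0], [-0.0, -0.0, -1.0]]
force: [0.9, -0.2, -1.9]
opening: 0.244
grasp_force: 30.0
```

```bash
python3 go.py 494.6 -11.9 60 73.2
```

```text
shift [ 0.6962 -0.0153  0.1846] turn [-0.0002  0.0001  0.0023]
4.6 [472.48782673 -92.47557459  82.16409461] [ 0.94044668 -0.18929158 -1.94289021] 21.201732115963036 29.965704381465912 [-24.4  29.4 108.2  -0.   42.4  -7.8]
```

drive_tool(steps=[[10,0.2,0,0,0,0,0],[10,0.4,-0.01,0,0,0,0],[10,0.55,-0.015,0,0,0,0.002],[10,0.65,-0.015,0,0,0,0.002],[10,0.68,-0.015,0.1,0,0,0.002],[10,0.68,-0.015,0.18,0,0,0.002],[10,0.68,-0.015,0.18,0,0,0.002],[10,0.68,-0.015,0.18,0,0,0.002]])

```text
time_s: 5.4
position: [0.4938, -0.0152, 0.0599]
tcp_rot: [[0.292, 0.957, -0.002], [0.957, -0.292, 0.0], [-0.0, -0.002, -1.0]]
force: [1.2, 0.1, -0.8]
opening: 0.247
grasp_force: 30.0
```

```bash
python3 go.py 494.6 -11.9 42 73.2; python3 - <<'E'
from h import *
import pickle
a=cap('side');t=cap('top');pickle.dump((a,t),open('p1.pkl','wb'))
A=cv2.resize(a['color'][140:220,220:350],(780,480),interpolation=cv2.INTER_CUBIC);B=cv2.resize(t['color'][160:235,205:345],(784,420),interpolation=cv2.INTER_CUBIC)
cv2.imwrite('pics/d.png',np.vstack([cv2.resize(A,(480,300)),cv2.resize(B,(480,260))]))
E
```

```text
shift [ 0.0284 -0.001   0.1489] turn [-0.0012  0.0002 -0.0019]
5.4 [493.75650137 -15.19713458  59.87268781] [ 1.24618363  0.0799753  -0.76705651] 21.50301961410247 29.965716898441315 [-14.7  32.5 107.2  -0.   40.4   2.2]
```

View pics/d.png

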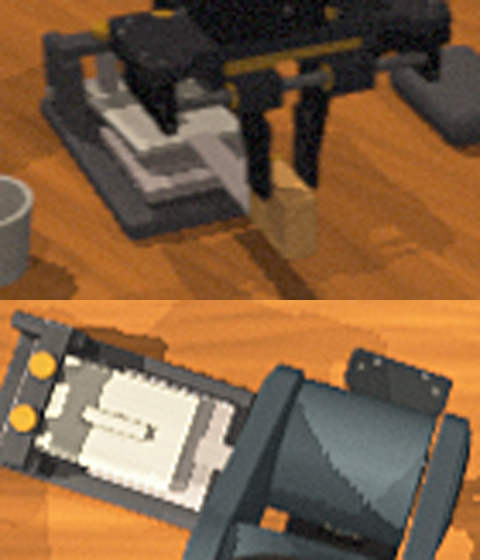

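The side crop shows the gauge gripped upright, with its blade at (200–250, 140–210) over the bed lip and aligned with the press. The top crop shows the bed strip clear. I'm lowering onto the lip.

drive_tool(steps=[[10,0.02,0,0.05,0,0,0],[10,0.02,0,0.1,0,0,0],[10,0.02,0,0.14,0,0,0],[10,0.02,0,0.14,0,0,0],[10,0.02,0,0.14,0,0,0],[10,0.02,0,0.14,0,0,0]])

```text
time_s: 6.1
position: [0.4952, -0.0122, 0.0439]
tcp_rot: [[0.291, 0.957, 0.0], [0.957, -0.291, -0.0], [0.0, 0.0, -1.0]]
force: [0.6, -0.2, -0.6]
opening: 0.248
grasp_force: 30.0
```

```bash
python3 go.py 494.6 -11.9 37 73.2
```

```text
shift [ 0.0011 -0.0053  0.0574] turn [ 0.0001 -0.     -0.0011]
6.1 [495.16980203 -12.216481    43.89248972] [ 0.61713148 -0.1640431  -0.64270191] 21.61633765096042 29.965574741363525 [-14.4  34.2 107.7  -0.   38.1   2.5]
```

drive_tool(steps=[[10,0,0,0.02,0,0,0],[10,0,0,0.038,0,0,0],[10,0,0,0.038,0,0,0],[10,0,0,0.038,0,0,0],[10,0,0,0.038,0,0,0]])

```text
time_s: 6.6
position: [0.4951, -0.0122, 0.0393]
tcp_rot: [[0.291, 0.957, 0.0], [0.957, -0.291, -0.0], [0.0, 0.0, -1.0]]
force: [0.4, -0.2, -1.1]
opening: 0.249
grasp_force: 30.0
```

drive_tool(steps=[[10,0,0,0.008,0,0,0],[10,0,0,0.008,0,0,0],[10,0,0,0.008,0,0,0]])

```text
time_s: 6.9
position: [0.4951, -0.0122, 0.0383]
tcp_rot: [[0.291, 0.957, -0.0], [0.957, -0.291, -0.0], [-0.0, -0.0, -1.0]]
force: [0.2, -0.3, -0.4]
opening: 0.247
grasp_force: 30.0
```

```bash
python3 go.py 494.6 -11.9 37 73.2; python3 -c "
from h import *;print(read_state()['moment'])"
```

```text
shift [ 0.0015 -0.0045  0.011 ] turn [-0.      0.     -0.0012]
6.9 [495.05904391 -12.22724144  38.31974453] [ 0.1651774  -0.28098039 -0.44386432] 21.45287009954897 29.965518414974213 [-14.4  34.8 107.8  -0.   37.3   2.5]
[-0.10852915  0.0695597   0.00917644]
```

drive_tool(steps=[[10,0,0,0.006,0,0,0],[10,0,0,0.006,0,0,0],[10,0,0,0.006,0,0,0]])

```text
time_s: 7.2
position: [0.495, -0.0122, 0.0376]
tcp_rot: [[0.291, 0.957, -0.0], [0.957, -0.291, 0.0], [-0.0, -0.0, -1.0]]
force: [-0.3, -0.2, -0.6]
opening: 0.243
grasp_force: 30.0
```

```bash
cat > st.py <<'E'
from h import *
np.set_printoptions(precision=2,suppress=True)
s=read_state();d=np.array([.289,.957,0]);p=s['position']*1e3
print('t',s['time_s'],'tip depth',(p-[538.3,132.6,0])@d+143,'z',p[2],'push',-s['force']@d,'F',s['force'],'pitch moment',s['moment']@np.array([.957,-.289,0]),s['moment'])
E
python3 st.py
```

```text
t 7.2 tip depth -8.102142977691159 z 37.587309347227915 push 0.27692111558345106 F [-0.34 -0.19 -0.57] pitch moment -0.05028734460521758 [-0.03  0.06 -0.01]
```

drive_tool(steps=[[10,0,0,0.006,0,0,0],[10,0,0,0.006,0,0,0],[10,0,0,0.006,0,0,0]])

```text
time_s: 7.5
position: [0.495, -0.0122, 0.0369]
tcp_rot: [[0.291, 0.957, -0.0], [0.957, -0.291, -0.0], [-0.0, -0.0, -1.0]]
force: [0.4, -0.7, -0.8]
opening: 0.241
grasp_force: 30.0
```

```bash
python3 st.py
```

```text
t 7.5 tip depth -8.12319034961422 z 36.85389406069705 push 0.5360375712075619 F [ 0.45 -0.7  -0.79] pitch moment -0.12185792201511554 [-0.11  0.07  0.  ]
```

drive_tool(steps=[[10,0,0,0.005,0,0,0],[10,0,0,0.005,0,0,0],[10,0,0,0.005,0,0,0]])

```text
time_s: 7.8
position: [0.495, -0.0122, 0.0363]
tcp_rot: [[0.291, 0.957, -0.0], [0.957, -0.291, 0.0], [-0.0, -0.0, -1.0]]
force: [-0.4, -0.3, -0.6]
opening: 0.247
grasp_force: 30.0
```

```bash
python3 st.py
```

```text
t 7.8 tip depth -8.097814878920474 z 36.28909510148865 push 0.41908074807095813 F [-0.41 -0.32 -0.56] pitch moment -0.13400791820500246 [-0.13  0.03  0.04]
```

drive_tool(steps=[[10,0,0,0.005,0,0,0],[10,0,0,0.005,0,0,0],[10,0,0,0.005,0,0,0]])

```text
time_s: 8.1
position: [0.4951, -0.0122, 0.0357]
tcp_rot: [[0.291, 0.957, -0.0], [0.957, -0.291, 0.0], [0.0, -0.0, -1.0]]
force: [0.1, -0.0, -0.9]
opening: 0.247
grasp_force: 30.0
```

```bash
python3 st.py
```

```text
t 8.1 tip depth -8.093975477794345 z 35.66953332950186 push -0.03460516266135365 F [ 0.14 -0.01 -0.88] pitch moment -0.10709889275972648 [-0.08  0.11 -0.03]
```

drive_tool(steps=[[10,0,0,0.005,0,0,0],[10,0,0,0.005,0,0,0],[10,0,0,0.005,0,0,0]])

```text
time_s: 8.4
position: [0.4951, -0.0122, 0.0351]
tcp_rot: [[0.291, 0.957, -0.0], [0.957, -0.291, -0.0], [-0.0, 0.0, -1.0]]
force: [0.4, -0.4, -0.4]
opening: 0.244
grasp_force: 30.0
```

```bash
python3 st.py
```

```text
t 8.4 tip depth -8.112622595817271 z 35.09490973137065 push 0.2747469084823452 F [ 0.4  -0.41 -0.44] pitch moment -0.0993942499538159 [-0.08  0.08 -0.04]
```

drive_tool(steps=[[10,0,0,0.004,0,0,0],[10,0,0,0.004,0,0,0],[10,0,0,0.004,0,0,0]])

```text
time_s: 8.7
position: [0.495, -0.0123, 0.0346]
tcp_rot: [[0.291, 0.957, -0.0], [0.957, -0.291, -0.0], [-0.0, -0.0, -1.0]]
force: [0.9, 0.6, -0.8]
opening: 0.246
grasp_force: 30.0
```

```bash
python3 st.py
```

```text
t 8.7 tip depth -8.128105663365773 z 34.61111798279378 push -0.8874701277308018 F [ 0.94  0.64 -0.76] pitch moment -0.1548570082924956 [-0.15  0.05  0.01]
```

```bash
python3 - <<'E'
from h import *
import pickle
a=cap('side');pickle.dump(a,open('p2.pkl','wb'))
cv2.imwrite('pics/e.png',cv2.resize(a['color'][150:215,225:325],(800,520),interpolation=cv2.INTER_CUBIC))
W=cloud(a);R=cv2.Rodrigues(np.array(a['rvec'],float))[0];print('cam',-R.T@np.array(a['tvec']).ravel())
P=np.array([[538.3+.289*x-.957*y,132.6+.957*x+.289*y,z] for x,y,z in((0,45,32),(0,-45,32),(-25,-45,32),(-25,45,32),(-8,0,33),(-8,-10,33),(-123,-10,33),(0,-40,41),(0,40,41))])/1e3
p=cv2.projectPoints(P,np.array(a['rvec'],float),np.array(a['tvec'],float),np.array([[a['fx'],0,a['cx']],[0,a['fy'],a['cy']],[0,0,1]]),None)[0][:,0]
print(((p-[225,150])*8).round())
E
```

```text
cam [-0.10494455 -0.7211679   0.62548062]
[[243. 292.]
 [504. 236.]
 [535. 270.]
 [270. 328.]
 [384. 272.]
 [413. 265.]
 [557. 436.]
 [490. 214.]
 [256. 264.]]
```

View pics/e.png

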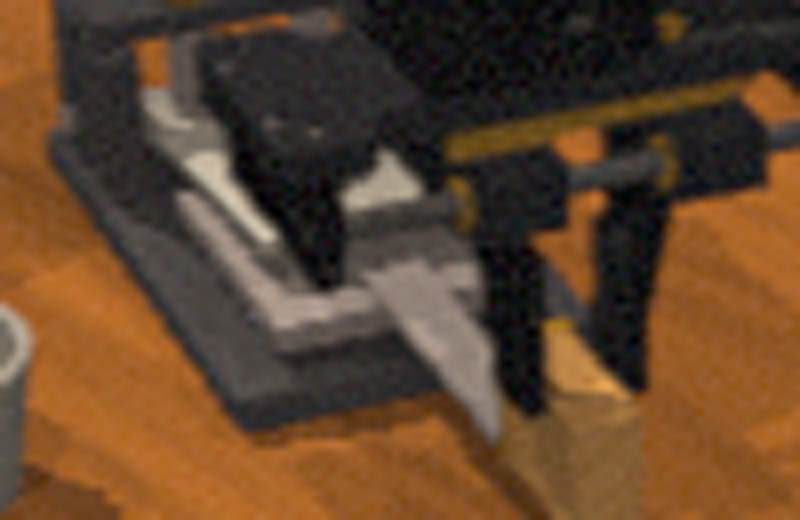

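The enlarged side crop shows the blade over the lip, with its tip edge at about (360–425, 265), close to the prediction of (384, 272). It may still be just above the bed, so I'll keep lowering.

drive_tool(steps=[[10,0,0,0.006,0,0,0],[10,0,0,0.006,0,0,0],[10,0,0,0.006,0,0,0]])

```text
time_s: 9.05
position: [0.4951, -0.0122, 0.0339]
tcp_rot: [[0.291, 0.957, 0.0], [0.957, -0.291, -0.0], [-0.0, 0.0, -1.0]]
force: [0.2, -1.1, -0.7]
opening: 0.25
grasp_force: 30.0
```

```bash
python3 st.py
```

```text
t 9.05 tip depth -8.107299407241129 z 33.89651216363271 push 1.003473869757075 F [ 0.16 -1.1  -0.73] pitch moment -0.15066536512566228 [-0.14  0.05  0.02]
```

drive_tool(steps=[[10,0,0,0.005,0,0,0],[10,0,0,0.005,0,0,0],[10,0,0,0.005,0,0,0]])

```text
time_s: 9.35
position: [0.4951, -0.0123, 0.0333]
tcp_rot: [[0.291, 0.957, 0.0], [0.957, -0.291, -0.0], [-0.0, 0.0, -1.0]]
force: [0.3, -0.6, 1.0]
opening: 0.248
grasp_force: 30.0
```

```bash
python3 st.py
```

```text
t 9.35 tip depth -8.134657649486797 z 33.31014290199485 push 0.4658749976947084 F [ 0.34 -0.59  0.98] pitch moment -0.16520465174355956 [-0.14  0.12  0.02]
```

drive_tool(steps=[[10,0,0,0,0,0,0],[10,0,0,0,0,0,0]])

```text
time_s: 9.55
position: [0.4951, -0.0123, 0.0333]
tcp_rot: [[0.291, 0.957, 0.0], [0.957, -0.291, -0.0], [-0.0, 0.0, -1.0]]
force: [0.5, -0.4, 0.3]
opening: 0.244
grasp_force: 30.0
```

```bash
python3 st.py
```

```text
t 9.55 tip depth -8.124292099101552 z 33.30858736088269 push 0.28098404540231847 F [ 0.46 -0.43  0.33] pitch moment -0.1431373497594923 [-0.12  0.09  0.01]
```

drive_tool(steps=[[10,0,0,0.004,0,0,0],[10,0,0,0.004,0,0,0],[10,0,0,0.004,0,0,0]])

```text
time_s: 9.85
position: [0.4951, -0.0123, 0.0328]
tcp_rot: [[0.291, 0.957, 0.0], [0.957, -0.291, -0.0], [-0.0, 0.0, -1.0]]
force: [0.2, -0.3, -0.6]
opening: 0.245
grasp_force: 30.0
```

```bash
python3 st.py
```

```text
t 9.85 tip depth -8.132198172183905 z 32.81564645957085 push 0.2291206882518531 F [ 0.23 -0.31 -0.56] pitch moment -0.1544534022490137 [-0.14  0.05  0.02]
```

```bash
cat > prof.py <<'E'
from h import *
import sys
np.set_printoptions(precision=2,suppress=True)
a=cap('side')
cv2.imwrite('pics/prof.png',cv2.resize(a['color'][150:215,225:325],(800,520),interpolation=cv2.INTER_CUBIC))
W=cloud(a)*1e3;d=np.array([.289,.957]);n=np.array([-.957,.289])
X=(W[...,:2]-[538.3,132.6])@d;Y=(W[...,:2]-[538.3,132.6])@n;Z=W[...,2]
for lo in range(-130,0,10):
    m=(X>lo)&(X<=lo+10)&(abs(Y)<7)&(Z>15)&(Z<60);print(lo+5,m.sum(),np.median(Z[m]) if m.any() else '')
m=(X>-22)&(X<-4)&(abs(Y)>15)&(abs(Y)<42)&(Z>20)&(Z<42);print('lip',m.sum(),np.median(Z[m]),Y[m].min(),Y[m].max())
m=(X>-30)&(X<-26)&(abs(Y)>20)&(abs(Y)<55)&(Z>5)&(Z<25);print('slab',m.sum(),np.median(Z[m]))
m=(X<-50)&(X>-130)&(Y>20)&(Y<80)&(abs(Z)<10);print('table',m.sum(),np.median(Z[m]))
E
python3 prof.py
```

```text
-125 0 
-115 0 
-105 2 34.160745795215234
-95 9 33.78735481358169
-85 8 34.4630981693867
-75 12 34.0902197833349
-65 12 33.76295958444569
-55 11 34.315981033541114
-45 14 34.66879947072322
-35 14 35.565085773760636
-25 13 34.18276797616596
-15 15 35.16692922128383
-5 4 34.97076224700885
lip 57 32.28360228208083 -28.39545217709445 41.48179078123736
slab 16 14.941107297829753
table 445 1.255041763275039
```

View pics/prof.png

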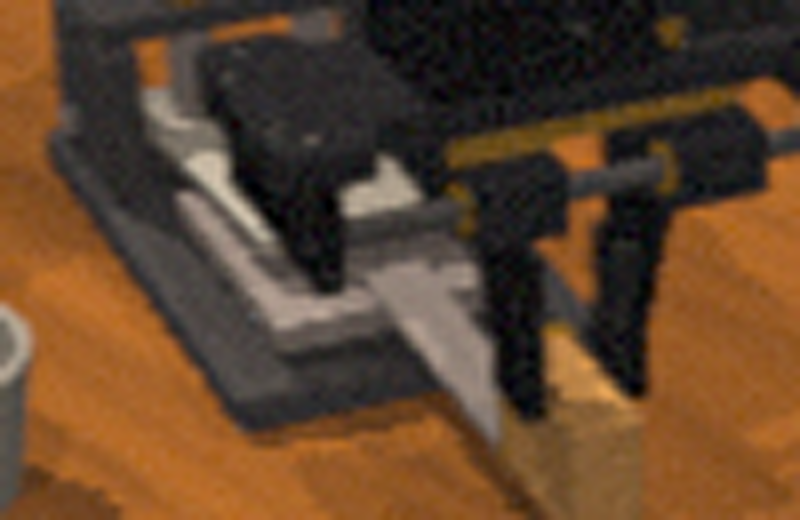

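The blade's top reads about 34–35 mm against 32.3 mm for the lip, so the blade is resting on the bed. It has tilted slightly nose-up in the grip because I lowered too far. I'll raise about 2.5 mm and re-measure the tilt.

drive_tool(steps=[[10,0,0,-0.011,0,0,0],[10,0,0,-0.022,0,0,0],[10,0,0,-0.022,0,0,0]])

```text
time_s: 10.2
position: [0.495, -0.0121, 0.0355]
tcp_rot: [[0.29, 0.957, -0.0], [0.957, -0.29, -0.0], [-0.0, -0.0, -1.0]]
force: [-0.0, 0.4, -1.9]
opening: 0.243
grasp_force: 30.0
```

```bash
cat > tilt.py <<'E'
from h import *
import pickle
d=np.array([.289,.957]);n=np.array([-.957,.289])
def pts(a):
    W=cloud(a)*1e3;q=W[...,:2]-[538.3,132.6];return q@d,q@n,W[...,2]
B=[];L=[];T=[]
for i in range(6):
    X,Y,Z=pts(cap('side'))
    m=(X>-105)&(X<-5)&(abs(Y)<7)&(Z>20)&(Z<45);B.append(np.c_[X[m],Z[m]])
    m=(X>-22)&(X<-4)&(abs(Y)>15)&(abs(Y)<42)&(Z>25)&(Z<40);L.append(Z[m])
    m=(X<-50)&(X>-180)&(Y>20)&(Y<80)&(abs(Z)<10);T.append(np.c_[X[m],Z[m]])
B=np.vstack(B);T=np.vstack(T);p=np.polyfit(*B.T,1);t=np.polyfit(*T.T,1)
print('blade tilt deg',np.degrees(p[0]),'top z at tip',np.polyval(p,-8),'at -100',np.polyval(p,-100),'lip',np.mean(np.hstack(L)),'table tilt',np.degrees(t[0]),np.polyval(t,-100))
E
python3 tilt.py; python3 st.py
```

```text
blade tilt deg -0.25963145130250254 top z at tip 35.39601195889288 at -100 35.812902936253195 lip 31.977524195720658 table tilt 0.09116681206927184 1.2894262878633158
t 10.5 tip depth -8.091583056923724 z 35.37005577993047 push -0.23293086844470637 F [-0.24  0.32 -0.17] pitch moment -0.038666430419762976 [-0.02  0.08 -0.05]
```

The blade is now flat: tilt about −0.3°, with its top 3.4 mm above the lip. I'll lower 0.4 mm and slide in.

drive_tool(steps=[[10,0,0,0.0035,0,0,0],[10,0.05,0,0.0035,0,0,0],[10,0.12,0,0.0035,0,0,0],[10,0.19,0,0.0035,0,0,0],[10,0.25,0,0.0035,0,0,0],[10,0.3,0,0.0035,0,0,0],[10,0.33,0,0.0035,0,0,0],[10,0.33,0,0.0035,0,0,0]])

```text
time_s: 11.3
position: [0.5067, 0.0263, 0.035]
tcp_rot: [[0.29, 0.957, 0.0], [0.957, -0.29, 0.0], [0.0, 0.0, -1.0]]
force: [0.0, -0.3, -1.3]
opening: 0.247
grasp_force: 30.0
```

```bash
python3 st.py
```

```text
t 11.3 tip depth 32.17076795101809 z 35.02580928379429 push 0.2527440462974479 F [ 0.05 -0.28 -1.25] pitch moment -0.05387748435656111 [-0.04  0.04 -0.01]
```

drive_tool(steps=[[10,0.02,0,0,0,0,0],[10,0.04,0,0,0,0,0],[10,0.06,0,0,0,0,0],[10,0.08,0,0,0,0,0],[10,0.08,0,0,0,0,0]])

```text
time_s: 11.8
position: [0.5095, 0.0351, 0.035]
tcp_rot: [[0.291, 0.957, 0.0], [0.957, -0.291, 0.0], [0.0, 0.0, -1.0]]
force: [0.3, 0.7, -0.4]
opening: 0.246
grasp_force: 30.0
```

```bash
python3 st.py
```

```text
t 11.8 tip depth 41.392481104738664 z 35.0407833989153 push -0.7552073361794035 F [ 0.34  0.69 -0.36] pitch moment 0.017121451726054893 [0.03 0.05 0.02]
```

```bash
sed -i 's/X>-105/X>-68/; s/range(6)/range(10)/' tilt.py; python3 tilt.py
```

```text
blade tilt deg -0.02741969216014144 top z at tip 35.292725624125154 at -100 35.336753503668305 lip 32.29065552595612 table tilt 0.12174400437235941 1.3039638422916624
```

drive_tool(steps=[[10,0.02,0,0,0,0,0],[10,0.04,0,0,0,0,0],[10,0.05,0,0,0,0,0],[10,0.05,0,0,0,0,0]])

```text
time_s: 12.7
position: [0.5112, 0.0408, 0.0351]
tcp_rot: [[0.291, 0.957, 0.0], [0.957, -0.291, 0.0], [0.0, 0.0, -1.0]]
force: [-0.1, 0.3, -0.7]
opening: 0.246
grasp_force: 30.0
```

```bash
python3 st.py
```

```text
t 12.7 tip depth 47.35415475795827 z 35.06246002487349 push -0.23294111242314708 F [-0.15  0.29 -0.71] pitch moment -0.007992543686045689 [-0.    0.02 -0.  ]
```

drive_tool(steps=[[10,0.015,0,0,0,0,0],[10,0.03,0,0,0,0,0],[10,0.03,0,0,0,0,0],[10,0.03,0,0,0,0,0]])

```text
time_s: 13.1
position: [0.5122, 0.0442, 0.035]
tcp_rot: [[0.291, 0.957, 0.0], [0.957, -0.291, 0.0], [0.0, -0.0, -1.0]]
force: [-1.2, -0.7, -0.6]
opening: 0.249
grasp_force: 30.0
```

```bash
python3 st.py
```

```text
t 13.1 tip depth 50.88962979403772 z 35.00940263770835 push 0.9744839425764377 F [-1.21 -0.65 -0.56] pitch moment 0.03521097841737949 [ 0.06  0.06 -0.03]
```

drive_tool(steps=[[10,0.015,0,0,0,0,0],[10,0.03,0,0,0,0,0],[10,0.03,0,0,0,0,0],[10,0.03,0,0,0,0,0]])

```text
time_s: 13.5
position: [0.5133, 0.0476, 0.035]
tcp_rot: [[0.291, 0.957, 0.0], [0.957, -0.291, 0.0], [0.0, 0.0, -1.0]]
force: [0.1, 0.1, 0.5]
opening: 0.241
grasp_force: 30.0
```

```bash
python3 st.py
```

```text
t 13.5 tip depth 54.457452239405484 z 35.02417697753003 push -0.18412132796077108 F [0.15 0.15 0.52] pitch moment 0.015495655342830508 [ 0.03  0.03 -0.01]
```

drive_tool(steps=[[10,0.015,0,0,0,0,0],[10,0.025,0,0,0,0,0],[10,0.025,0,0,0,0,0],[10,0.025,0,0,0,0,0]])

```text
time_s: 13.9
position: [0.5141, 0.0505, 0.035]
tcp_rot: [[0.291, 0.957, 0.0], [0.957, -0.291, 0.0], [0.0, 0.0, -1.0]]
force: [0.6, -0.0, -0.8]
opening: 0.246
grasp_force: 30.0
```

```bash
python3 st.py
```

```text
t 13.9 tip depth 57.40727367899622 z 35.01330417340791 push -0.14117869950412176 F [ 0.63 -0.04 -0.81] pitch moment -0.09633173962261503 [-0.08  0.05 -0.02]
```

drive_tool(steps=[[10,0.015,0,0,0,0,0],[10,0.025,0,0,0,0,0],[10,0.025,0,0,0,0,0],[10,0.025,0,0,0,0,0]])

```text
time_s: 14.3
position: [0.515, 0.0534, 0.035]
tcp_rot: [[0.291, 0.957, 0.0], [0.957, -0.291, 0.0], [0.0, 0.0, -1.0]]
force: [0.4, -0.6, -0.1]
opening: 0.246
grasp_force: 30.0
```

```bash
python3 st.py
```

```text
t 14.3 tip depth 60.4331933784521 z 35.03420685145676 push 0.43936205558067765 F [ 0.41 -0.58 -0.11] pitch moment -0.07384241600923859 [-0.05  0.09 -0.01]
```

drive_tool(steps=[[10,0.015,0,0,0,0,0],[10,0.025,0,0,0,0,0],[10,0.025,0,0,0,0,0],[10,0.025,0,0,0,0,0]])

```text
time_s: 14.7
position: [0.5158, 0.0562, 0.035]
tcp_rot: [[0.291, 0.957, 0.0], [0.957, -0.291, 0.0], [0.0, -0.0, -1.0]]
force: [0.2, -0.2, 0.4]
opening: 0.247
grasp_force: 30.0
```

```bash
python3 st.py
```

```text
t 14.7 tip depth 63.42205364991263 z 35.013943118065285 push 0.1337798672971898 F [ 0.15 -0.19  0.41] pitch moment -0.11365727041069093 [-0.09  0.11  0.04]
```

drive_tool(steps=[[10,0.01,0,0,0,0,0],[10,0.02,0,0,0,0,0],[10,0.02,0,0,0,0,0],[10,0.02,0,0,0,0,0]])

```text
time_s: 15.1
position: [0.5165, 0.0583, 0.0351]
tcp_rot: [[0.291, 0.957, 0.0], [0.957, -0.291, -0.0], [-0.0, 0.0, -1.0]]
force: [-1.2, -2.8, 1.7]
opening: 0.241
grasp_force: 30.0
```

```bash
python3 st.py
```

```text
t 15.1 tip depth 65.613093585622 z 35.11522325868686 push 2.9973208110417744 F [-1.16 -2.78  1.71] pitch moment -0.4567428455436843 [-0.41  0.24  0.02]
```

First contact is at about 64–65 mm. I'll go on in small steps.

drive_tool(steps=[[10,0.01,0,0,0,0,0],[10,0.02,0,0,0,0,0],[10,0.025,0,0,0,0,0],[10,0.025,0,0,0,0,0],[10,0.025,0,0,0,0,0]])

```text
time_s: 15.6
position: [0.5174, 0.061, 0.0352]
tcp_rot: [[0.291, 0.957, 0.0], [0.957, -0.291, -0.0], [-0.0, 0.0, -1.0]]
force: [-1.4, -4.5, 3.8]
opening: 0.246
grasp_force: 30.0
```

```bash
python3 st.py
```

```text
t 15.6 tip depth 68.43479378630681 z 35.17796934093393 push 4.72048964613473 F [-1.41 -4.51  3.82] pitch moment -0.9989417262667597 [-0.93  0.36  0.03]
```

drive_tool(steps=[[10,0.01,0,0,0,0,0],[10,0.015,0,0,0,0,0],[10,0.015,0,0,0,0,0],[10,0.015,0,0,0,0,0]])

```text
time_s: 16.0
position: [0.5179, 0.0625, 0.0352]
tcp_rot: [[0.29, 0.957, -0.0], [0.957, -0.29, -0.001], [-0.001, 0.0, -1.0]]
force: [-1.3, -6.7, 5.7]
opening: 0.246
grasp_force: 30.0
```

```bash
python3 st.py
```

```text
t 16.0 tip depth 69.97212336182648 z 35.22418040277009 push 6.76997186121238 F [-1.26 -6.69  5.73] pitch moment -1.1444192711206524 [-1.07  0.41  0.02]
```

drive_tool(steps=[[10,0.008,0,-0.0015,0,0,0],[10,0.016,0,-0.0015,0,0,0],[10,0.016,0,-0.0015,0,0,0],[10,0.016,0,-0.0015,0,0,0]])

```text
time_s: 16.4
position: [0.5183, 0.0642, 0.0353]
tcp_rot: [[0.29, 0.957, -0.0], [0.957, -0.29, -0.001], [-0.001, -0.0, -1.0]]
force: [-1.4, -6.0, 3.4]
opening: 0.252
grasp_force: 30.0
```

```bash
python3 st.py
```

```text
t 16.4 tip depth 71.7436709074966 z 35.29266035955823 push 6.163681699193081 F [-1.4  -6.02  3.38] pitch moment -1.226596674622977 [-1.16  0.42 -0.01]
```

drive_tool(steps=[[10,0.01,0,-0.001,0,0,0],[10,0.02,0,-0.001,0,0,0],[10,0.022,0,-0.001,0,0,0],[10,0.022,0,-0.001,0,0,0],[10,0.022,0,-0.001,0,0,0]])

```text
time_s: 16.9
position: [0.5188, 0.0662, 0.0353]
tcp_rot: [[0.29, 0.957, -0.001], [0.957, -0.29, -0.002], [-0.002, -0.001, -1.0]]
force: [-1.0, -8.1, 4.6]
opening: 0.247
grasp_force: 30.0
```

```bash
python3 st.py
```

```text
t 16.9 tip depth 73.8139211912731 z 35.33742557517256 push 8.060565889210139 F [-1.04 -8.11  4.62] pitch moment -1.6120382562312787 [-1.53  0.52  0.05]
```

drive_tool(steps=[[10,0.008,0,-0.0008,0,0,0],[10,0.015,0,-0.0008,0,0,0],[10,0.015,0,-0.0008,0,0,0],[10,0.015,0,-0.0008,0,0,0],[10,0.015,0,-0.0008,0,0,0]])

```text
time_s: 17.4
position: [0.5191, 0.0677, 0.0354]
tcp_rot: [[0.29, 0.957, -0.002], [0.957, -0.29, -0.002], [-0.002, -0.001, -1.0]]
force: [-2.4, -9.6, 4.8]
opening: 0.25
grasp_force: 30.0
```

```bash
python3 st.py
```

```text
t 17.4 tip depth 75.3427664452349 z 35.366901320235435 push 9.871521140459647 F [-2.37 -9.6   4.77] pitch moment -1.7316217208686429 [-1.65  0.53  0.01]
```

drive_tool(steps=[[10,0,0,0,0,0,0],[10,0,0,0,0,0,0],[10,0,0,0,0,0,0],[10,0,0,0,0,0,0],[10,0,0,0,0,0,0]])

```text
time_s: 17.9
position: [0.5191, 0.0677, 0.0354]
tcp_rot: [[0.29, 0.957, -0.002], [0.957, -0.29, -0.002], [-0.002, -0.001, -1.0]]
force: [-2.2, -8.9, 4.8]
opening: 0.246
grasp_force: 30.0
```

```bash
python3 st.py; sed -i 's/range(10)/range(6)/;s/X>-68/X>-38/' tilt.py; python3 tilt.py; python3 - <<'E'
from h import *
a=cap('side')['color'];cv2.imwrite('pics/f.png',cv2.resize(a[150:215,225:325],(800,520),interpolation=cv2.INTER_CUBIC))
E
```

```text
t 17.9 tip depth 75.32317687953935 z 35.36662118631068 push 9.143121738388865 F [-2.19 -8.89  4.78] pitch moment -1.763448651173614 [-1.67  0.56 -0.05]
blade tilt deg 15.033860248890752 top z at tip 36.12275240390954 at -100 11.982839226148457 lip 32.17957083872687 table tilt 0.11221680095364353 1.3010909172467768
```

View pics/f.png

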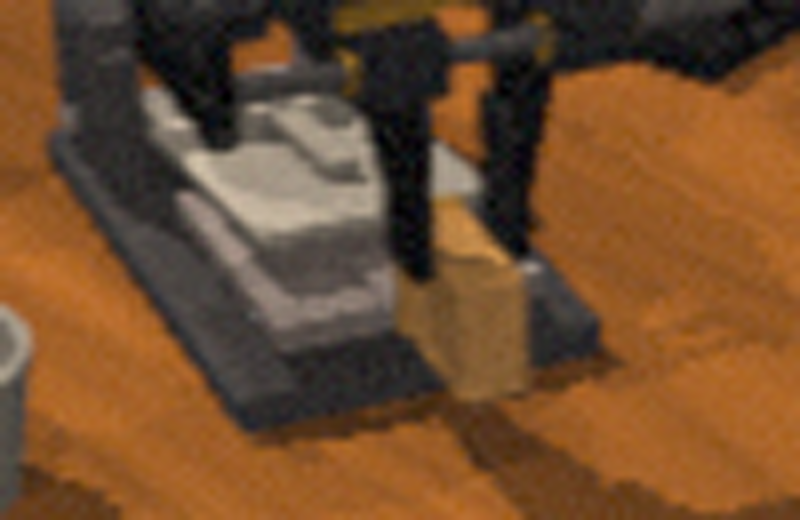

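The last crop shows the handle still gripped at (395–525, 200–400), the blade under the plate, and nothing but the blade touching the plate. The last tilt reading (15°) is not usable, because the handle and fingers block the blade from view. The push holds steady at 9–10 N, so I'm handing in.

```bash
python3 -c "
from rig import order;print(order.hand_in())"
```

```text
the job is handed in; nothing more can be done
None
```

I handed the job in with the gauge gripped by its handle and the blade about 75 mm under the plate, roughly 10 mm past first contact and nipped at a steady push of 9–10 N; the hand-in gave no verdict.

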